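Lock a terminal module behind the gate of a hooded test station

TASK

Slide the T-shaped terminal module under the hood of the test station, head first, through the gap in the gate that hides under the hood's front strip, until its whole wide head is behind the gate. Then shift it sideways to the left (as the robot sees it) behind the gate, so that the head pushes the sliding contact block at least 18 mm along, and let go; leave the tape roll, the canister and the screwdriver alone.

Things in the scene. Friction and masses are not known exactly. Their poses are not given: they have to be found in the camera images.
- module: Flat T-shaped aluminium housing, 190 mm long, 40 mm high, about 0.45 kg, flat on the bench. Origin on its underside below the middle of the black upright grip; x along the stem to the head, z up. Stem 36 mm wide, x -35 to +95 mm; head 100 mm wide (y), x +95 to +155 mm, 48 mm high with its terminal strips. Grip block 45 (x) by 24 mm (y), 40 to 95 mm above the underside: pinch its 24 mm.
- head (a point): Middle of the module's wide head, on its underside, 125 mm ahead of the module's origin along its x; same axes as the module.
- station: Fixed grey sheet-metal hood on the bench, open in front; x -70 to +70 mm, y +-170 mm with end walls, 61 mm high, 56 mm clear beneath, no floor plate. Origin on the bench at its centre; x points in from the open front, away from the robot, y left, z up. Clear window in its top from x -14 to +40 mm; meter pod 26 mm high at right rear. A rear stop bar inside has its face at x = +46 mm.
- gateline (a point): Middle of the station's gate line, on the bench at station x = -38 mm, y = 0, axes of the station. The gate is an aluminium bar along y, 46 mm high, station x -50 to -26 mm, under the hood's front strip, with one gap 108 mm wide. It is set anew each time: the gap's middle lies anywhere within 28 mm left or right of this point and is not reported.
- contact (a joint): Black sliding contact block behind the gate, left of the gap, mounted on the gate. Value in m: 0 as found, grows as it is pushed left (station +y), at most 0.028; it stays where left and moves with about 2 N. Its face is 62 mm left of the gap's middle: a head centred in the gap meets it after 12 mm of shift; the stem meets the gap's left side after 36 mm, at about 0.024.
- tape: Bystander: white roll of tape lying flat, 100 mm across, 45 mm high; origin under its centre.
- canister: Bystander: white canister standing upright, 60 mm across, 130 mm high; origin under its centre.
- driver: Bystander: screwdriver with a black handle lying on the bench; origin under its middle.

How it is judged:
By the outcome, as a careful person would: the job done as asked, in the order asked, and still so for the second after the job is handed in, with the robot touching nothing.
It also fails if it takes over 58 s, if anything falls off the work surface, if the arm or the gripper's body presses on something with over 40 N, if the wrist force passes 120 N, or if a joint passes its speed limit or range.

ROBOT

A 7-joint arm with a two-finger parallel gripper is mounted at the origin on the work surface. World frame = base frame: x ahead of the robot, y to its left, z up, the work surface at z = 0. Lengths are in m, angles in rad, forces in N, time in s.
With the tool pointing down it reaches from about 0.35 to 0.9 m from the base axis. Payload 8.1 kg.
Tool frame: the origin (TCP) lies at the very end of the fingers, on their centre line; the grasp point (between the pads) lies 19 mm behind it (arm.grasp_offset is the distance from the TCP to the grasp point, in m); z points along the fingers, y is the direction in which the jaws open and shut (so a half turn about z gives the same grasp; the last joint's range is limited). The gripper opens to 92 mm and grips with 3 to 60 N. Pads are 19 mm wide; open, the fingers measure 130 mm over their backs; the gripper's body (75 mm by 190 mm) begins 47 mm behind the grasp point.
Start: joints at [1.085, 0.434, 0.025, 1.573, -0.012, 1.134, -0.075], TCP at [0.233, -0.58, 0.195] pointing down, gripper open.
Joint ranges: [-2.62, 2.62], [-0.44, 2.09], [-1.27, 1.32], [0.08, 2.57], [-1.32, 4.46], [0.12, 2], [-2.74, 2.74]. Speed limits (rad/s): [2.22, 2.22, 3.01, 3.01, 3.14, 3.14, 3.14].

INTERFACE

Orientations are given as a rotation vector (axis times angle).
In Python, from cell import arm, eyes, workorder gives the robot as it stands.
- The arm moves only by the shell command python3 -m inch 'ROWS' [FORCE]. ROWS is JSON, a list that holds one entry, the list of rows, each a list of 5 numbers: the closure, from 0 (fully open) to 1 (shut), then the shift along the tool's x, y, z in mm, then the turn about the tool's z in degrees. A call has 1 to 12 rows; each row shifts and turns the pose as measured when the row begins, along the tool's axes as they then stand; what a row does not reach is not made up. A row lasts 1/10 s, in which the tool goes at most 50 mm and 8.59 degrees, less where a joint would pass 70% of its speed; a pose out of reach is approached as far as the arm can. A call with a gripper value outside its range is refused whole. The fingers move at their own pace and stop on an object; FORCE is the grip in N (left out, the last holds). Time passes only in rows, so rows that do not move let the fingers close. It gives the time, the measured TCP pose, the force and the opening at its end, in the units of the state.
- arm.observe(): the state, without advancing time (a new reading comes with each control period).
- eyes.get_image(name): name is "scene" or "top" or "wrist"; returns a dict with "frame" (400x640x3 uint8, blue, green, red), "intrinsics" (3x3 intrinsics, pixels), "rvec" (rotation vector, rad) and "tvec" (3), from world to camera coordinates, as OpenCV has them; the wrist camera has in their place "T_tool_cam" (4x4, takes a point from camera to tool coordinates, whose origin is the TCP and whose axes are the flange's). Camera axes: x right, y down, z forward; pixel columns grow to the right and rows downward; lengths in m; the calibration is good to about 2 mm. A picture is of the moment at which its call begins: read the wrist's pose just before it. There is no depth.
- workorder.sign_off(): hands the job in, once; it reports no verdict.
The state is a dict: "clock": time; "joints": joint angles; "dq": joint speeds; "joint_efforts": joint torques, N m; "position": TCP position; "ee_rot": TCP orientation; "force": force on the tool from outside, world axes, zero at the start; "ft_torque": the same for the moment, N m; "width": opening from 0.0 (shut) to 1.0 (fully open).
Only numpy, scipy, OpenCV 4.12 (cv2) and the standard library are available. Lean on these libraries where they do the work, as an engineer would, in place of code of your own. Each camera call takes 0.05 s, during which the arm holds its last target.

## Working session

There is one attempt and no reset: what is moved stays moved. The work goes in short steps, Python scripts to look and compute and a shell command to move; the robot and the scene stay as the last step left them, time stands still between calls to the robot, and variables do not carry over. Pictures are saved under pics/ and viewed, and the job is handed in when it is done.

```bash
ls; mkdir -p pics; cat > h.py <<'E'
import numpy as np,cv2
from cell import arm,eyes,workorder
def shot(n,f):
    s=arm.observe(); d=eyes.get_image(n); cv2.imwrite('pics/'+f+'.png',d['frame'])
    K=np.array(d['intrinsics'])
    if n=='wrist':
        T=np.eye(4);T[:3,:3]=cv2.Rodrigues(np.array(s['ee_rot'],float))[0];T[:3,3]=s['position']
        W=T@np.array(d['T_tool_cam'])
    else:
        R=cv2.Rodrigues(np.array(d['rvec'],float))[0];W=np.eye(4);W[:3,:3]=R.T;W[:3,3]=-R.T@np.array(d['tvec'],float).ravel()
    np.savez('pics/'+f+'.npz',K=K,W=W)
    return d['frame'],K,W
def ray(f,uv,z):
    c=np.load('pics/'+f+'.npz');K,W=c['K'],c['W']
    uv=np.atleast_2d(np.array(uv,float))
    v=(W[:3,:3]@np.linalg.inv(K)@np.c_[uv,np.ones(len(uv))].T).T
    o=W[:3,3]; return o+v*((z-o[2])/v[:,2])[:,None]
def proj(f,P):
    c=np.load('pics/'+f+'.npz');K,W=c['K'],c['W']
    P=np.atleast_2d(np.array(P,float)); q=(P-W[:3,3])@W[:3,:3]; q=q@K.T; return q[:,:2]/q[:,2:]
E
python3 - <<'E'
from h import *
s=arm.observe();print(s, arm.grasp_offset)
for n in ['scene','top','wrist']:
    f,K,W=shot(n,n+'0');print(n,K.tolist(),W.round(3).tolist())
E
```

```text
pics
{'clock': 0.0, 'joints': array([ 1.08546822,  0.43522392,  0.0249585 ,  1.57410839, -0.01160189,
        1.13401902, -0.07508593]), 'dq': array([-3.30549160e-04, -1.23918062e-03,  1.61696118e-03, -3.25295166e-04,
       -5.54882835e-04, -1.89383780e-03,  4.62008097e-05]), 'joint_efforts': array([-2.41661357e-03, -6.67871332e+01,  9.84374397e-01, -3.14466691e+01,
       -6.06281147e-02,  4.27198922e-02,  1.43541374e-04]), 'position': array([ 0.23314144, -0.57926369,  0.19373991]), 'ee_rot': array([-3.08273418e+00, -5.97163025e-01,  6.93111235e-04]), 'force': array([0.16004859, 0.51969016, 0.05752608]), 'ft_torque': array([0.01776582, 0.03600676, 0.01044469]), 'width': 1.000643111530257} 0.0188
scene [[507.29539091158824, 0.0, 322.65499705195737], [0.0, 507.29539091158824, 194.7469952517781], [0.0, 0.0, 1.0]] [[0.088, 0.606, -0.791, 1.493], [0.996, -0.036, 0.082, -0.068], [0.021, -0.795, -0.606, 0.807], [0.0, 0.0, 0.0, 1.0]]
top [[515.2004070243554, 0.0, 328.365696725021], [0.0, 515.2004070243554, 196.13713584911577], [0.0, 0.0, 1.0]] [[0.018, -0.987, 0.16, 0.287], [-1.0, -0.021, -0.012, 0.05], [0.016, -0.16, -0.987, 1.376], [0.0, 0.0, 0.0, 1.0]]
wrist [[324.2866439752886, 0.0, 313.0306262849225], [0.0, 324.2866439752886, 198.17847264313397], [0.0, 0.0, 1.0]] [[0.373, -0.888, -0.267, 0.305], [-0.928, -0.358, -0.107, -0.55], [-0.001, 0.288, -0.958, 0.383], [0.0, 0.0, 0.0, 1.0]]
```

View pics/top0.png

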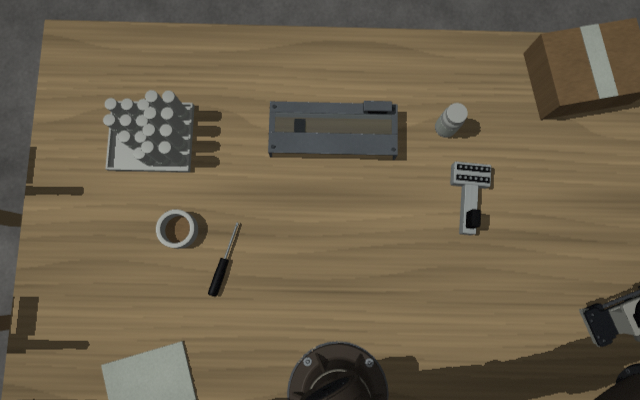

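View pics/scene0.png

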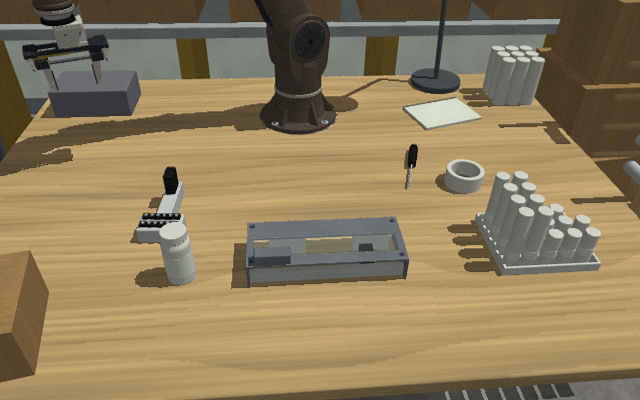

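View pics/wrist0.png

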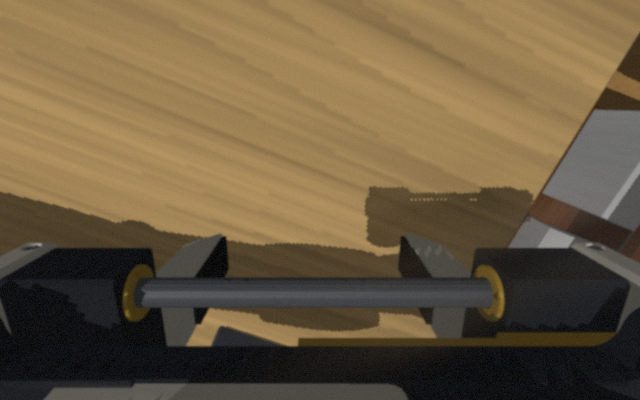

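The top view shows the module (head about (472,174), grip (473,218)), the station (268–398, 100–157), and the contact block under the window at (300,125). The canister is at (452,120). I'll zoom in to measure.

```bash
python3 - <<'E'
import cv2
a=cv2.imread('pics/top0.png')
cv2.imwrite('pics/z1.png',cv2.resize(a[90:170,260:410],None,fx=5,fy=5,interpolation=cv2.INTER_CUBIC))
cv2.imwrite('pics/z2.png',cv2.resize(a[150:245,430:510],None,fx=6,fy=6,interpolation=cv2.INTER_CUBIC))
a=cv2.imread('pics/scene0.png')
cv2.imwrite('pics/z3.png',cv2.resize(a[205:290,235:415],None,fx=4.4,fy=4.4,interpolation=cv2.INTER_CUBIC))
E
```

```text
(no output)
```

View pics/z1.png

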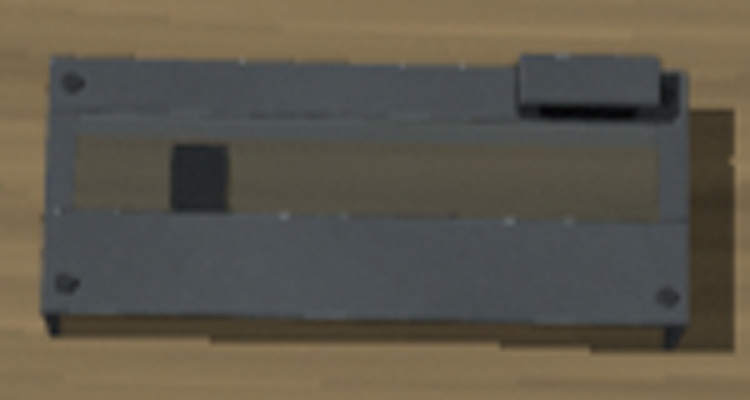

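View pics/z2.png

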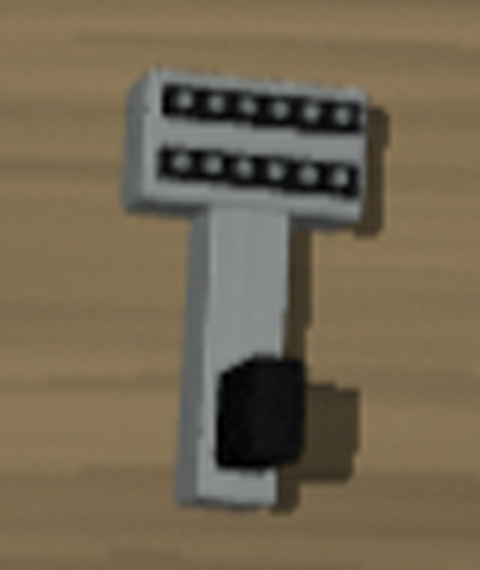

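View pics/z3.png

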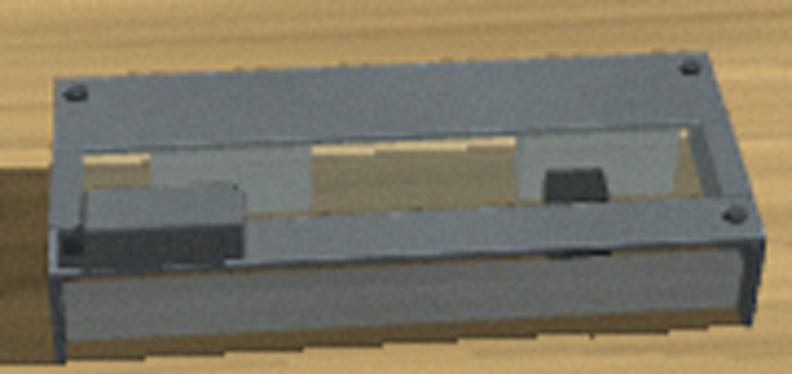

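```bash
python3 - <<'E'
from h import *
def o(z,p):
    s,x,y={'1':(5,260,90),'2':(6,430,150),'3':(4.4,235,205)}[z]
    p=np.array(p,float); return (p+.5)/s-.5+[x,y]
np.set_printoptions(precision=4,suppress=True)
C=ray('top0',o('1',[(50,57),(688,73),(43,315),(686,325)]),.061);print('hood top RL RR FL FR\n',C[:,:2],C.mean(0))
C3=ray('scene0',o('3',[(763,237),(50,268),(710,53),(55,78)]),.061);print('scene\n',C3[:,:2],C3.mean(0))
for A in (C,C3):
    print('yaw', np.degrees(np.arctan2(-(A[0]-A[1])[0],(A[0]-A[1])[1])),np.degrees(np.arctan2(-(A[2]-A[3])[0],(A[2]-A[3])[1])))
# gap: rear face bottom?/top edges of gate rear face in scene
print('gap pts z=.046 right,left edge (near window strip)\n',ray('scene0',o('3',[(312,148),(516,138)]),.046)[:,:2])
print('gap bottom z=0\n',ray('scene0',o('3',[(312,210),(516,200)]),.0)[:,:2])
print('contact top view z=.04\n',ray('top0',o('1',[(171,145),(228,145),(171,211),(228,211)]),.04)[:,:2])
M=ray('top0',o('2',[(210,212),(288,212),(197,502),(275,502)]),.04);print('stem\n',M[:,:2])
a=M[:2].mean(0);b=M[2:].mean(0);d=a-b;print('yaw',np.degrees(np.arctan2(d[1],d[0])),np.linalg.norm(d),'origin est',b+d/np.linalg.norm(d)*.035)
H=ray('top0',o('2',[(152,70),(365,88),(362,218),(140,207)]),.042);print('head\n',H[:,:2],H.mean(0))
g=ray('top0',o('2',[(232,370),(302,362),(300,462),(222,467)]),.095);print('grip top\n',g[:,:2],g.mean(0))
print('canister',ray('top0',[(452,130)],0))
E
```

```text
hood top RL RR FL FR
 [[ 0.7526  0.1943]
 [ 0.7518 -0.1458]
 [ 0.6116  0.1928]
 [ 0.6137 -0.1443]] [0.6824 0.0242 0.061 ]
scene
 [[ 0.7507  0.1928]
 [ 0.7488 -0.1433]
 [ 0.6142  0.1952]
 [ 0.6129 -0.1451]] [0.6817 0.0249 0.061 ]
yaw -0.12665257262414295 0.36304639266477934
yaw -0.32373971624917036 -0.21069959179178097
gap pts z=.046 right,left edge (near window strip)
 [[ 0.6579 -0.0162]
 [ 0.657   0.0878]]
gap bottom z=0
 [[ 0.6549 -0.0159]
 [ 0.6544  0.0908]]
contact top view z=.04
 [[0.7122 0.1298]
 [0.7129 0.0992]
 [0.6755 0.1288]
 [0.6762 0.0983]]
stem
 [[ 0.5406 -0.327 ]
 [ 0.5413 -0.3616]
 [ 0.4122 -0.3183]
 [ 0.4129 -0.3523]]
yaw -4.011165739166041 0.12865923456015768 origin est [ 0.4475 -0.3377  0.04  ]
head
 [[ 0.6037 -0.3021]
 [ 0.5976 -0.3969]
 [ 0.5389 -0.3937]
 [ 0.5418 -0.2955]] [ 0.5705 -0.347   0.042 ]
grip top
 [[ 0.4629 -0.3192]
 [ 0.4669 -0.3488]
 [ 0.4247 -0.3467]
 [ 0.4219 -0.3139]] [ 0.4441 -0.3321  0.095 ]
canister [[ 0.7024 -0.307   0.    ]]
```

Station centre is (0.682, 0.0245) with yaw about 0. Two cues agree on the gap's middle at y≈0.0365: the gate edges seen through the window, and the contact face. The module origin is about (0.447, -0.336), yaw about -4°. I'll align the tool and move above the grip.

```bash
python3 -m inch '[[[0,0,0,-10,6.5],[0,0,0,0,6.5],[0,0,0,0,6.5],[0,0,0,0,6.5]]]' && python3 -m inch '[[[0,28,-36,0,0],[0,28,-36,0,0],[0,28,-36,0,0],[0,28,-36,0,0],[0,28,-36,0,0],[0,0,0,0,0],[0,0,0,0,0]]]'; python3 - <<'E'
from h import *
shot('wrist','w1');shot('top','t1')
s=arm.observe();print(s['clock'],s['position'],cv2.Rodrigues(s['ee_rot'])[0].round(3).tolist(),s['force'])
E
```

```text
clock: 0.55
position: [0.2326, -0.5785, 0.2028]
ee_rot: [-3.135, 0.135, 0.003]
force: [-0.1, -0.1, 0.2]
width: 1.003
clock: 1.25
position: [0.3918, -0.4058, 0.2004]
ee_rot: [-3.133, 0.147, 0.008]
force: [-0.8, -0.7, 1.0]
width: 1.001
1.35 [ 0.39162171 -0.40618225  0.20040884] [[0.995, -0.095, -0.005], [-0.095, -0.995, 0.006], [-0.005, -0.005, -1.0]] [0.17504991 0.5324134  0.29616091]
```

View pics/w1.png

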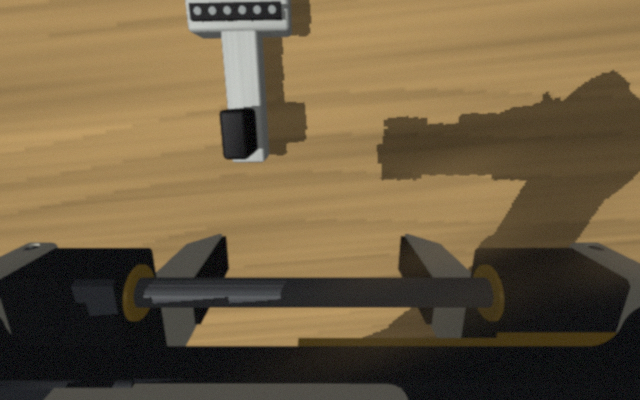

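The module shows at top centre: grip top around (238,132), stem end near (247,160), head's rear edge at y≈30. I'll measure it from this view.

```bash
python3 - <<'E'
import cv2
a=cv2.imread('pics/w1.png')
cv2.imwrite('pics/z4.png',cv2.resize(a[0:170,170:320],None,fx=3.5,fy=3.5,interpolation=cv2.INTER_CUBIC))
E
```

```text
(no output)
```

View pics/z4.png

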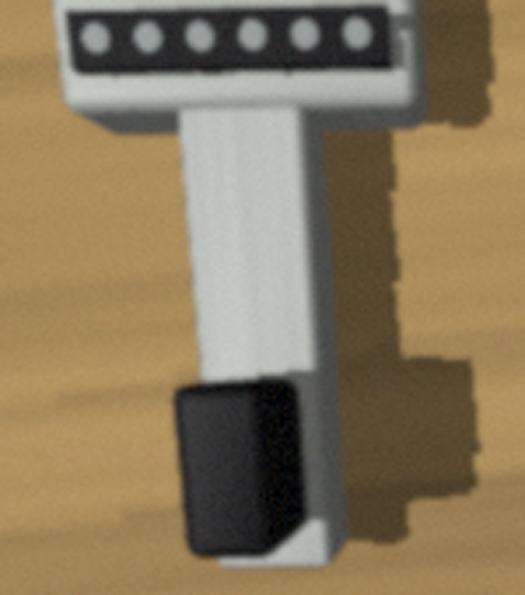

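```bash
python3 - <<'E'
from h import *
np.set_printoptions(precision=4,suppress=True)
o=lambda p:(np.array(p,float)+.5)/3.5-.5+[170,0]
S=ray('w1',o([(183,115),(300,115),(204,372),(315,372),(328,564)]),.04)
print('stem',S[:,:2])
d=S[0]-S[2];e=S[1]-S[3];f=S[1]-S[4]
for v in(d,e,f):print(np.degrees(np.arctan2(v[1],v[0])))
g=ray('w1',o([(177,392),(258,382),(190,548),(265,553)]),.095);print('grip',g[:,:2],g.mean(0))
print('dots',[ (lambda v:np.degrees(np.arctan2(-v[0],v[1])))( (lambda r:r[0]-r[1])(ray('w1',o([(95,38),(357,33)]),.048)))])
E
```

```text
stem [[ 0.5402 -0.33  ]
 [ 0.5371 -0.3625]
 [ 0.4715 -0.3241]
 [ 0.4685 -0.3569]
 [ 0.4111 -0.3527]]
-4.915354586906266
-4.666686889507859
-4.41349551005567
grip [[ 0.4672 -0.3307]
 [ 0.4676 -0.3513]
 [ 0.4279 -0.3271]
 [ 0.4248 -0.3464]] [ 0.4469 -0.3389  0.095 ]
dots [np.float64(-4.465494006053785)]
```

```bash
python3 -m inch '[[[0,25,-36,0,-1],[0,25,-36,0,0],[0,0,0,20,0],[0,0,0,0,0]]]' 30; python3 - <<'E'
from h import *
s=arm.observe();R=cv2.Rodrigues(s['ee_rot'])[0];print(R.round(3).tolist(),np.degrees(np.arctan2(R[1,0],R[0,0])))
print('to target in tool',1000*R.T@(np.array([.4465,-.3386,.055])-s['position']))
E
```

```text
clock: 1.75
position: [0.445, -0.3435, 0.18]
ee_rot: [-3.135, 0.14, 0.009]
force: [-0.9, -0.4, -0.0]
width: 1.0
[[0.996, -0.089, -0.006], [-0.089, -0.996, 0.003], [-0.006, -0.003, -1.0]] -5.117960463312836
to target in tool [  1.81819621  -4.6847018  125.01523256]
```

```bash
python3 -m inch '[[[0,2,-5,30,0.6],[0,0,0,32,0],[0,0,0,32,0],[0,0,0,31,0],[0,0,0,0,0]]]' 35; python3 - <<'E'
from h import *
s=arm.observe();R=cv2.Rodrigues(s['ee_rot'])[0];print(R.round(3).tolist(),np.degrees(np.arctan2(R[1,0],R[0,0])))
print('to target in tool',1000*R.T@(np.array([.4465,-.3386,.055])-s['position']))
E
```

```text
clock: 2.25
position: [0.4441, -0.3483, 0.0556]
ee_rot: [3.134, -0.177, -0.003]
force: [0.2, 0.6, -0.7]
width: 1.001
[[0.994, -0.113, -0.002], [-0.113, -0.994, -0.003], [-0.002, 0.003, -1.0]] -6.482349303987846
to target in tool [ 1.28058795 -9.93104603  0.61278838]
```

```bash
python3 -m inch '[[[0,1,-10,0,-2],[0,0,0,0,0],[0,0,0,0,0]]]' 35; python3 - <<'E'
from h import *
s=arm.observe();R=cv2.Rodrigues(s['ee_rot'])[0];print(R.round(3).tolist(),np.degrees(np.arctan2(R[1,0],R[0,0])))
print('to target in tool',1000*R.T@(np.array([.4465,-.3386,.055])-s['position']))
E
```

```text
clock: 2.55
position: [0.4467, -0.3414, 0.0596]
ee_rot: [3.133, -0.124, 0.001]
force: [0.3, 0.3, 0.3]
width: 1.002
[[0.997, -0.079, 0.0], [-0.079, -0.997, -0.006], [0.001, 0.006, -1.0]] -4.537706357745807
to target in tool [-0.39627611 -2.80811101  4.5954017 ]
```

```bash
python3 -m inch '[[[0,0,-3,4,0],[0.5,0,0,0,0],[1,0,0,0,0],[1,0,0,0,0],[1,0,0,0,0],[1,0,0,0,0],[1,0,0,0,0],[1,0,0,0,0]]]' 40; python3 - <<'E'
from h import *
s=arm.observe();R=cv2.Rodrigues(s['ee_rot'])[0];print(R.round(3).tolist(),np.degrees(np.arctan2(R[1,0],R[0,0])),s['width']*92)
shot('wrist','w2')
E
```

```text
clock: 3.35
position: [0.4488, -0.3393, 0.0585]
ee_rot: [3.131, -0.124, 0.008]
force: [-0.1, -0.5, 0.0]
width: 0.438
[[0.997, -0.079, 0.005], [-0.079, -0.997, -0.009], [0.005, 0.008, -1.0]] -4.536084579339067 40.3143629249768
```

View pics/w2.png

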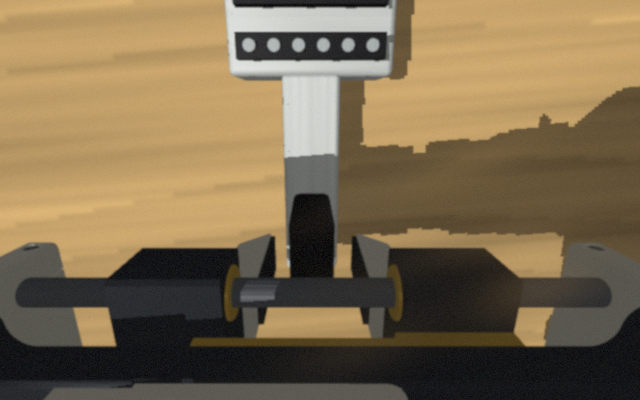

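The jaws are centred on the grip (about (312,230)) and parallel to it, but still closing. I'll finish the close.

```bash
python3 -m inch '[[[1,0,0,0,0],[1,0,0,0,0],[1,0,0,0,0],[1,0,0,0,0],[1,0,0,0,0]]]' 40;  python3 -m inch '[[[1,0,0,-8,0],[1,0,0,-4,0],[1,0,0,0,0]]]' ; python3 - <<'E'
from h import *
s=arm.observe();R=cv2.Rodrigues(s['ee_rot'])[0];print(R.round(3).tolist(),np.degrees(np.arctan2(R[1,0],R[0,0])),s['width']*92)
shot('wrist','w3')
E
```

```text
clock: 3.9
position: [0.4487, -0.3391, 0.0584]
ee_rot: [3.131, -0.123, 0.007]
force: [-0.5, -0.2, 0.1]
width: 0.253
clock: 4.2
position: [0.4475, -0.3385, 0.0706]
ee_rot: [3.132, -0.124, 0.004]
force: [-0.5, 0.2, -3.3]
width: 0.25
[[0.997, -0.079, 0.002], [-0.079, -0.997, -0.007], [0.003, 0.007, -1.0]] -4.521710638790112 23.032045917722993
```

View pics/w3.png

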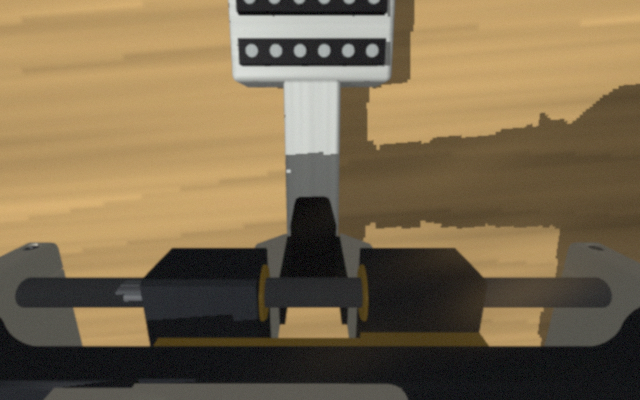

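Grip confirmed (23 mm, about -3.3 N of weight, lifted about 12 mm). Squaring up, backing off 20 mm and moving left.

```bash
python3 -m inch '[[[1,-20,0,0,-4.5],[1,0,0,0,0],[1,0,-30,0,0],[1,0,-30,0,0],[1,0,-30,0,0],[1,0,-30,0,0],[1,0,-30,0,0],[1,0,-30,0,0],[1,0,0,0,0]]]'; python3 - <<'E'
from h import *
s=arm.observe();R=cv2.Rodrigues(s['ee_rot'])[0];print(R.round(3).tolist(),np.degrees(np.arctan2(R[1,0],R[0,0])),s['width']*92)
print('to target in tool',1000*R.T@(np.array([.4280,.0365,.068])-s['position']))
E
```

```text
clock: 5.15
position: [0.4276, -0.1524, 0.0685]
ee_rot: [3.133, -0.01, 0.006]
force: [0.1, -0.1, -3.1]
width: 0.252
[[1.0, -0.006, 0.004], [-0.006, -1.0, -0.008], [0.004, 0.008, -1.0]] -0.34677249493518497 23.20316032177587
to target in tool [  -0.73180738 -188.91739609   -1.05895446]
```

```bash
python3 -m inch '[[[1,0,-30,0,-0.3],[1,0,-30,0,0],[1,0,-30,0,0],[1,0,-30,0,0],[1,0,-30,0,0],[1,0,-25,0,0],[1,0,0,0,0],[1,0,0,0,0]]]'; python3 - <<'E'
from h import *
s=arm.observe();R=cv2.Rodrigues(s['ee_rot'])[0];print(R.round(3).tolist(),np.degrees(np.arctan2(R[1,0],R[0,0])),s['width']*92)
print('to target in tool',1000*R.T@(np.array([.4280,.0365,.058])-s['position']))
shot('wrist','w4');shot('top','t4');shot('scene','s4')
a=cv2.imread('pics/t4.png');cv2.imwrite('pics/z5.png',cv2.resize(a[90:240,250:420],None,fx=4,fy=4,interpolation=cv2.INTER_CUBIC))
a=cv2.imread('pics/s4.png');cv2.imwrite('pics/z6.png',cv2.resize(a[130:290,225:415],None,fx=3.7,fy=3.7,interpolation=cv2.INTER_CUBIC))
E
```

```text
clock: 5.95
position: [0.4319, 0.0274, 0.0679]
ee_rot: [3.133, -0.011, 0.014]
force: [0.3, 0.1, -2.8]
width: 0.253
[[1.0, -0.007, 0.009], [-0.007, -1.0, -0.009], [0.009, 0.009, -1.0]] -0.4150004382698706 23.242049299298273
to target in tool [-4.09977931 -9.19503816  9.79120199]
```

View pics/w4.png

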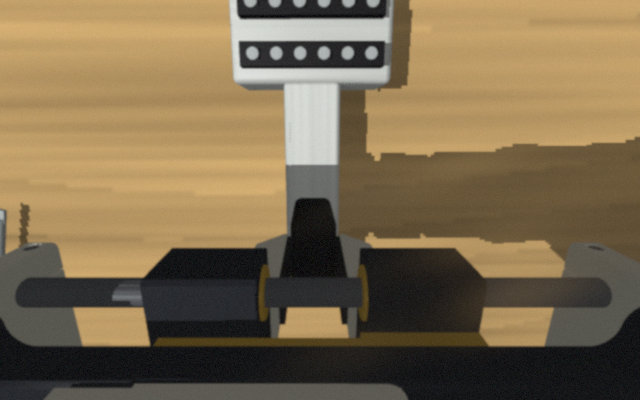

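View pics/z5.png

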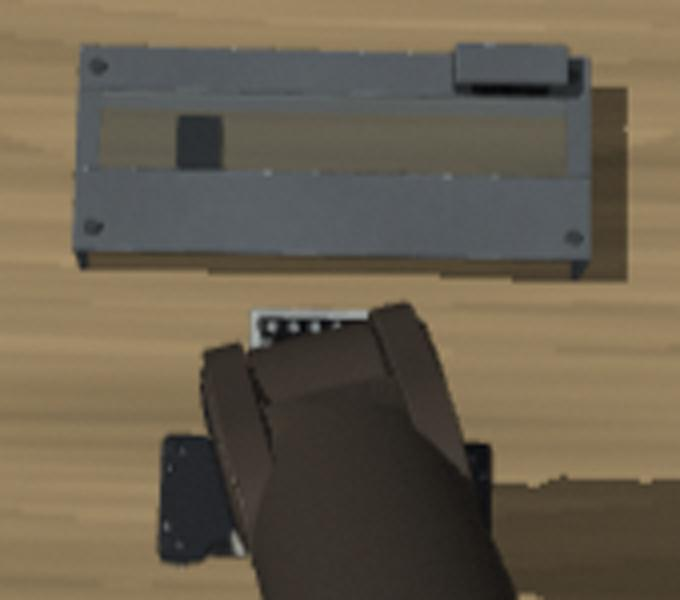

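View pics/z6.png

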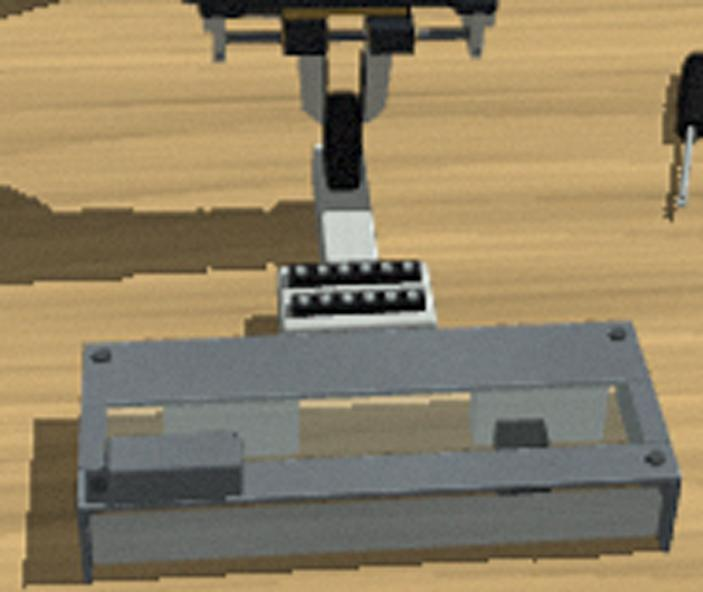

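```bash
python3 -m inch '[[[1,-2,-9,0,-0.4],[1,0,0,0,0],[1,0,0,5,0],[1,0,0,3,0],[1,0,0,0,0]]]'; python3 - <<'E'
from h import *
s=arm.observe();R=cv2.Rodrigues(s['ee_rot'])[0];print(R.round(3).tolist(),np.degrees(np.arctan2(R[1,0],R[0,0])),s['force'],s['width']*92)
print('to target in tool',1000*R.T@(np.array([.4280,.0365,.058])-s['position']))
shot('wrist','w5');shot('scene','s5')
a=cv2.imread('pics/w5.png');cv2.imwrite('pics/z5.png',cv2.resize(a[0:200,215:410],None,fx=3,fy=3,interpolation=cv2.INTER_CUBIC))
a=cv2.imread('pics/s5.png');cv2.imwrite('pics/z6.png',cv2.resize(a[165:285,245:405],None,fx=5,fy=5,interpolation=cv2.INTER_CUBIC))
E
```

```text
clock: 6.6
position: [0.43, 0.0337, 0.0592]
ee_rot: [3.132, -0.01, 0.014]
force: [-0.8, 0.6, -0.2]
width: 0.253
[[1.0, -0.006, 0.009], [-0.006, -1.0, -0.01], [0.009, 0.01, -1.0]] -0.3519286169438287 [-0.78001455  0.55805906 -0.22975973] 23.31834498856348
to target in tool [-2.03833233 -2.80656291  1.19534445]
```

View pics/z5.png

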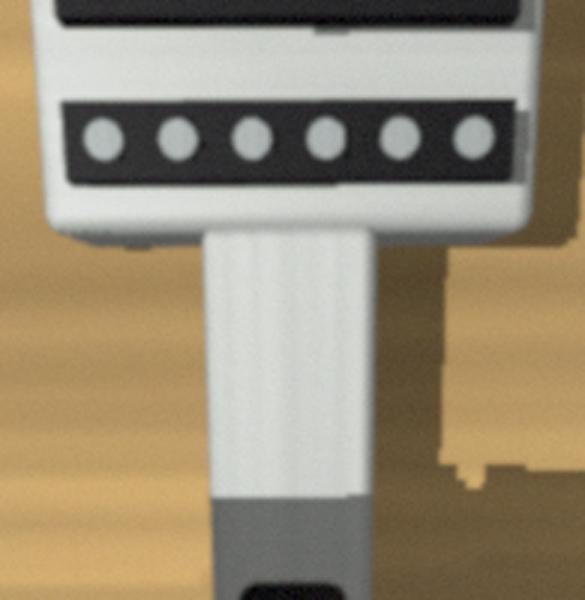

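View pics/z6.png

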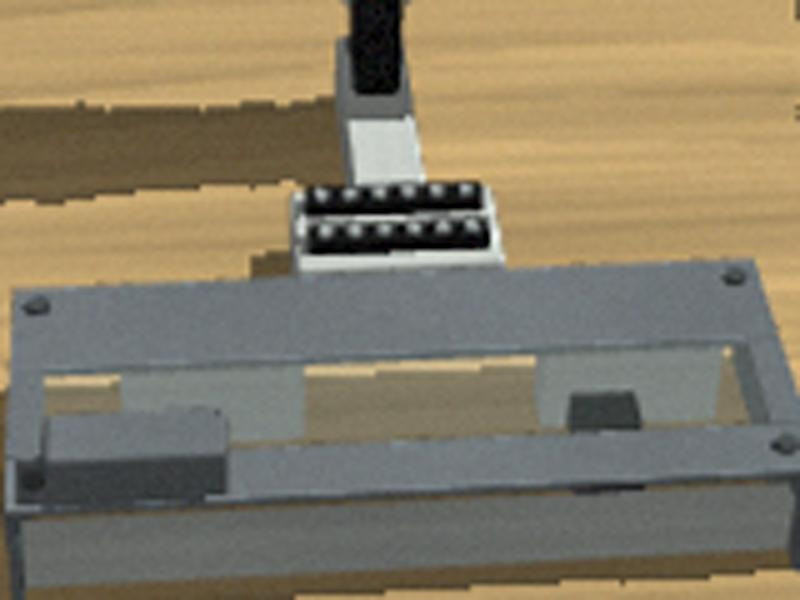

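```bash
python3 - <<'E'
from h import *
np.set_printoptions(precision=4,suppress=True)
o=lambda p:(np.array(p,float)+.5)/5-.5+[245,165]
w=lambda p:(np.array(p,float)+.5)/3-.5+[215,0]
print('scene head edges R,L near front, L/R rear',ray('s5',o([(298,270),(505,264),(302,190),(490,186)]),.04)[:,:2])
print('strips ends',ray('s5',o([(309,252),(490,247),(306,214),(478,208)]),.048)[:,:2])
print('gap .046 ',ray('s5',o([(305,370),(536,357)]),.046)[:,:2])
print('gap 0 ',ray('s5',o([(304,438),(537,431)]),.0)[:,:2])
print('gap .023 ',ray('s5',o([(304,404),(536,394)]),.023)[:,:2])
S=ray('w5',w([(205,240),(372,240),(212,490),(371,490)]),.04);print('wrist stem',S[:,:2])
for v in(S[0]-S[2],S[1]-S[3],(S[0]+S[1]-S[2]-S[3])):print(np.degrees(np.arctan2(v[1],v[0])))
D=ray('w5',w([(103,138),(473,136)]),.048);v=D[0]-D[1];print('dots',D[:,:2],D.mean(0),np.degrees(np.arctan2(-v[0],v[1])))
E
```

```text
scene head edges R,L near front, L/R rear [[ 0.583  -0.0147]
 [ 0.5847  0.0829]
 [ 0.5226 -0.0092]
 [ 0.525   0.0829]]
strips ends [[ 0.5797 -0.0093]
 [ 0.5813  0.0758]
 [ 0.5513 -0.009 ]
 [ 0.5518  0.0736]]
gap .046  [[ 0.659  -0.0161]
 [ 0.6571  0.0876]]
gap 0  [[ 0.6544 -0.0162]
 [ 0.6568  0.0907]]
gap .023  [[ 0.6564 -0.0163]
 [ 0.6566  0.089 ]]
wrist stem [[0.5202 0.0511]
 [0.52   0.0173]
 [0.4691 0.0512]
 [0.4688 0.0167]]
-0.14830401733660403
0.6439468455610655
0.24820155990295859
dots [[ 0.5379  0.0691]
 [ 0.5379 -0.0009]] [0.5379 0.0341 0.048 ] 0.007611707736245678
```

Head centre comes out at y=0.0341 in both views, and the gap centre at about 0.0364. I'll shift 2.5 mm left and then advance in stages.

```bash
python3 -m inch '[[[1,0,-2.5,0,0],[1,10,0,0,0],[1,10,0,0,0],[1,0,0,0,0],[1,0,0,0,0]]]'; python3 - <<'E'
from h import *
s=arm.observe();R=cv2.Rodrigues(s['ee_rot'])[0];print(R.round(3).tolist(),np.degrees(np.arctan2(R[1,0],R[0,0])),s['force'],s['width']*92)
print('to target in tool',1000*R.T@(np.array([.5695,.0360,.0588])-s['position']))
E
```

```text
clock: 7.2
position: [0.453, 0.0362, 0.0601]
ee_rot: [3.132, -0.011, 0.016]
force: [-1.8, 0.3, -0.8]
width: 0.253
[[1.0, -0.007, 0.01], [-0.007, -1.0, -0.01], [0.011, 0.01, -1.0]] -0.3835367144785804 [-1.84336252  0.32431186 -0.81457695] 23.298878282627328
to target in tool [116.50701401  -0.60769901   2.47640167]
```

```bash
python3 -m inch '[[[1,10,0,1.5,0],[1,10,0,0,0],[1,0,0,0,0],[1,0,0,0,0]]]'; python3 - <<'E'
from h import *
s=arm.observe();R=cv2.Rodrigues(s['ee_rot'])[0];print(R.round(3).tolist(),np.degrees(np.arctan2(R[1,0],R[0,0])),s['force'],s['width']*92)
print('to target in tool',1000*R.T@(np.array([.5695,.0360,.0588])-s['position']))
shot('wrist','w6');shot('scene','s6')
a=cv2.imread('pics/w6.png');cv2.imwrite('pics/z5.png',cv2.resize(a[0:200,215:410],None,fx=3,fy=3,interpolation=cv2.INTER_CUBIC))
a=cv2.imread('pics/s6.png');cv2.imwrite('pics/z6.png',cv2.resize(a[165:285,245:405],None,fx=5,fy=5,interpolation=cv2.INTER_CUBIC))
E
```

```text
clock: 7.6
position: [0.4748, 0.036, 0.0586]
ee_rot: [3.132, -0.011, 0.016]
force: [-1.8, -1.1, 0.8]
width: 0.25
[[1.0, -0.007, 0.01], [-0.007, -1.0, -0.01], [0.011, 0.01, -1.0]] -0.3832107182371123 [-1.78646251 -1.12146689  0.77063741] 22.971935800349733
to target in tool [94.73898919 -0.60295971  0.78525816]
```

View pics/w6.png

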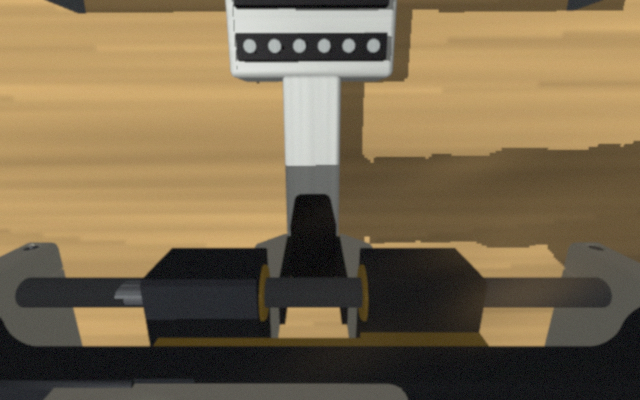

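View pics/z6.png

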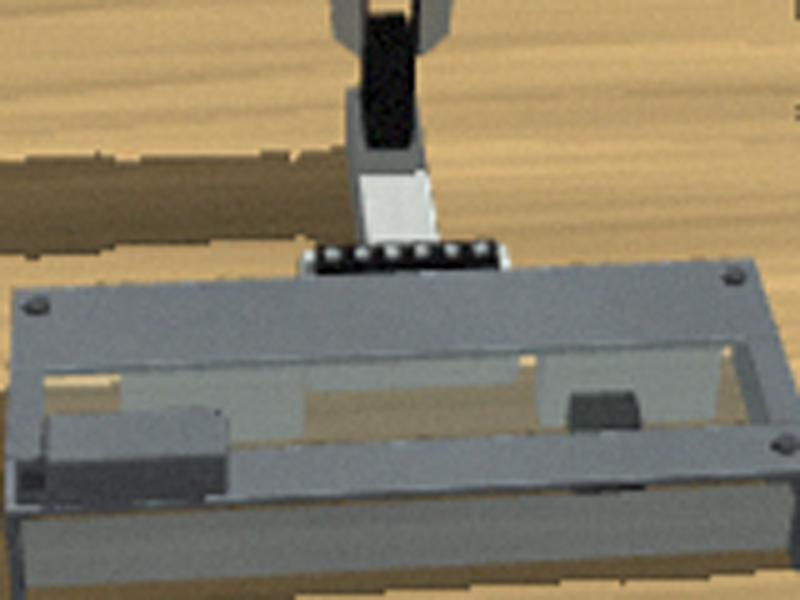

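```bash
python3 - <<'E'
from h import *
np.set_printoptions(precision=4,suppress=True)
o=lambda p:(np.array(p,float)+.5)/5-.5+[245,165]
w=lambda p:(np.array(p,float)+.5)/3-.5+[215,0]
print('head front bottom left corner, right at gap',ray('s6',o([(519,382),(305,392)]),.0)[:,:2])
print('pred proj gap left inner wall front edge, rear',(proj('s6',[(.632,.0904,0),(.656,.0904,0),(.632,-.0176,0),(.656,-.0176,0)])-[245,165])*5)
for n in ['w6']:
  D=ray(n,(np.array([(249.5,45.5),(373.5,45.5)])),.048);v=D[0]-D[1];print('dots',D[:,:2],D.mean(0),np.degrees(np.arctan2(-v[0],v[1])))
E
```

```text
head front bottom left corner, right at gap [[ 0.6234  0.0867]
 [ 0.6237 -0.0139]]
pred proj gap left inner wall front edge, rear [[527.2559 392.2104]
 [534.101  427.8473]
 [296.0175 402.5413]
 [299.1171 438.6225]]
dots [[0.5827 0.0711]
 [0.5823 0.0008]] [0.5825 0.0359 0.048 ] -0.3086154336960993
```

The head's front-left corner is at y=0.0867 and the gap's left side at about 0.0905, so clearance is about 4 mm as wanted. Advancing.

```bash
python3 -m inch '[[[1,8,-0.3,0.5,-0.3],[1,8,0,0,0],[1,8,0,0,0],[1,0,0,0,0]]]'; python3 -m inch '[[[1,8,0,0.3,0],[1,8,0,0,0],[1,8,0,0,0],[1,0,0,0,0]]]'; python3 - <<'E'
from h import *
s=arm.observe();R=cv2.Rodrigues(s['ee_rot'])[0];print(R.round(3).tolist(),np.degrees(np.arctan2(R[1,0],R[0,0])),s['force'],s['width']*92)
print('to target in tool',1000*R.T@(np.array([.5695,.0360,.0588])-s['position']))
shot('wrist','w7');shot('scene','s7')
a=cv2.imread('pics/s7.png');cv2.imwrite('pics/z6.png',cv2.resize(a[165:285,245:405],None,fx=5,fy=5,interpolation=cv2.INTER_CUBIC))
E
```

```text
clock: 8.1
position: [0.4986, 0.0362, 0.0586]
ee_rot: [3.132, -0.001, 0.014]
force: [1.1, -0.1, -2.1]
width: 0.25
clock: 8.5
position: [0.5232, 0.0361, 0.0585]
ee_rot: [3.131, -0.0, 0.011]
force: [0.2, -0.5, -2.5]
width: 0.249
[[1.0, -0.0, 0.007], [-0.0, -1.0, -0.01], [0.007, 0.01, -1.0]] -0.012383745708206047 [ 0.18014929 -0.54175514 -2.47388442] 22.925145035381295
to target in tool [4.62840387e+01 1.08807021e-01 4.04097297e-03]
```

View pics/z6.png

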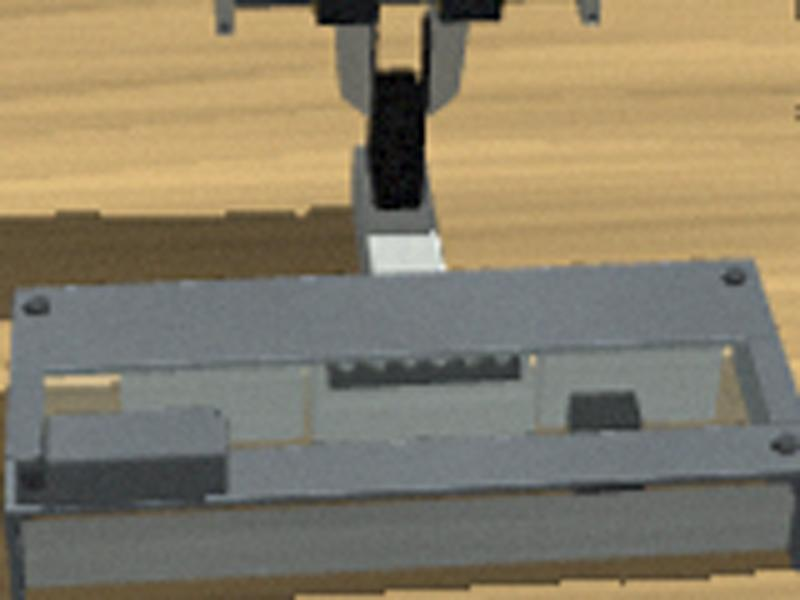

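View pics/w7.png

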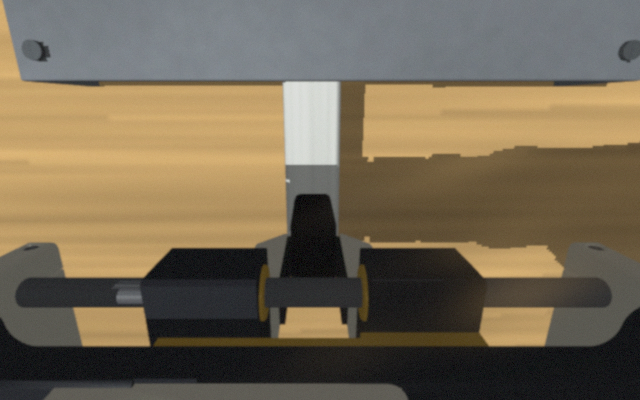

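The head is inside the gap with a thin sliver of clearance on each side (scene zoom 305–314 and 530–538) and no contact force. Continuing.

```bash
python3 -m inch '[[[1,8,0,0.3,0],[1,8,0,0,0],[1,8,0,0,0],[1,0,0,0,0]]]'; python3 -m inch '[[[1,7,0,0.3,0],[1,5,0,0,0],[1,0,0,0,0],[1,0,0,0,0]]]'; python3 - <<'E'
from h import *
s=arm.observe();R=cv2.Rodrigues(s['ee_rot'])[0];print(R.round(3).tolist(),np.degrees(np.arctan2(R[1,0],R[0,0])),s['force'],s['width']*92)
print('to target in tool',1000*R.T@(np.array([.5695,.0360,.0588])-s['position']))
shot('wrist','w8');shot('scene','s8')
a=cv2.imread('pics/s8.png');cv2.imwrite('pics/z6.png',cv2.resize(a[165:285,245:405],None,fx=5,fy=5,interpolation=cv2.INTER_CUBIC))
E
```

```text
clock: 9.0
position: [0.544, 0.0361, 0.0585]
ee_rot: [3.131, 0.0, 0.002]
force: [1.7, 0.4, -1.4]
width: 0.252
clock: 9.4
position: [0.5543, 0.0361, 0.0584]
ee_rot: [3.13, 0.001, -0.003]
force: [-2.0, 0.0, 2.4]
width: 0.254
[[1.0, 0.0, -0.002], [0.0, -1.0, -0.011], [-0.002, 0.011, -1.0]] 0.023828101198800033 [-1.99467783  0.01466726  2.43731167] 23.409151342314797
to target in tool [15.22157096  0.092403   -0.3929653 ]
```

View pics/z6.png

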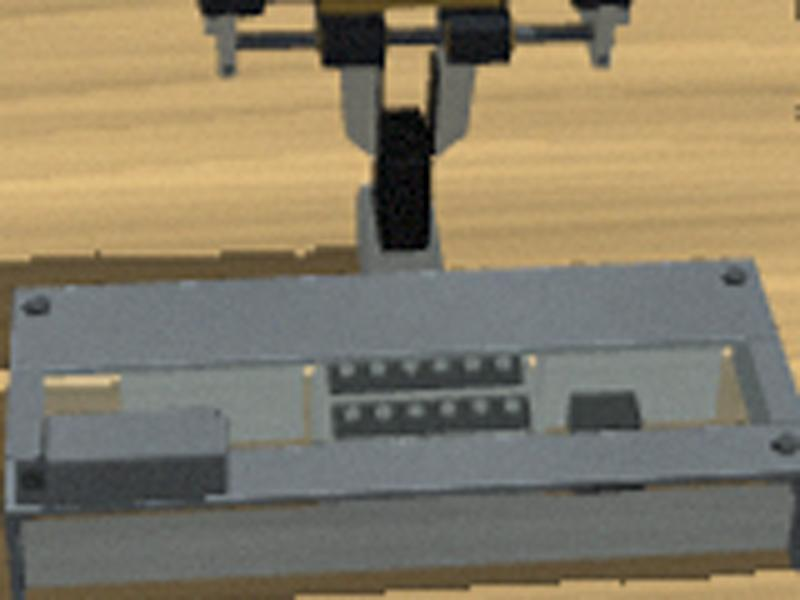

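View pics/w8.png

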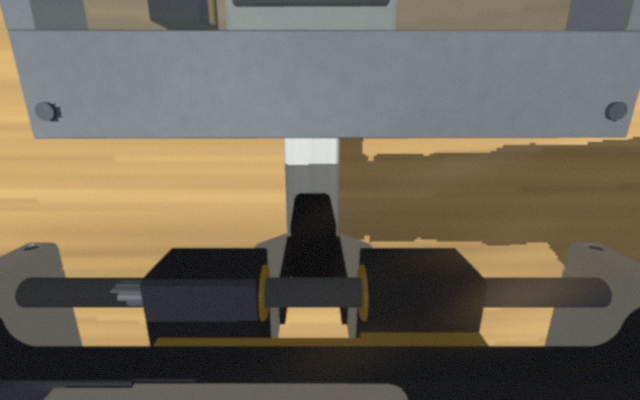

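```bash
python3 - <<'E'
from h import *
np.set_printoptions(precision=4,suppress=True)
print('hood front (z .061), window front edge (should be hood+.056)',ray('w8',[(312,137.5),(312,30)],.061)[:,:2])
print('w7 hood front',ray('w7',[(312,81)],.061)[:,:2])
c=np.load('pics/w6.npz')
for z in(.04,.048):print('head rear edge minus TCPx',z,ray('w6',[(312,76.5)],z)[0,0]-.4748, 'w5', ray('w5',[(312,77)],z)[0,0]-.430)
print('stem end? dots rear row rel',ray('w6',[(312,45.5)],.048)[0,0]-.4748)
# strips in w1: rear dots relative to origin
o=lambda p:(np.array(p,float)+.5)/5-.5+[245,165]
print('scene strips front/rear, z .048',ray('s8',o([(430,398),(430,440),(425,360),(425,390)]),.048)[:,:2])
print('scene strips in s5 ',ray('s5',o([(400,218),(400,256),(392,182),(392,214)]),.048)[:,:2])
E
```

```text
hood front (z .061), window front edge (should be hood+.056) [[0.6119 0.0367]
 [0.6671 0.0366]]
w7 hood front [[0.6111 0.0366]]
head rear edge minus TCPx 0.04 0.09179970293732864 w5 0.0915856794777476
head rear edge minus TCPx 0.048 0.09117404219346026 w5 0.09098162257312498
stem end? dots rear row rel 0.10767972133949366
scene strips front/rear, z .048 [[0.6828 0.0373]
 [0.7091 0.0346]
 [0.6581 0.0375]
 [0.6776 0.0356]]
scene strips in s5  [[0.5571 0.0355]
 [0.5853 0.0329]
 [0.5291 0.0342]
 [0.5538 0.032 ]]
```

```bash
python3 -m inch '[[[1,8,0,0,0],[1,7,0,0,0],[1,0,0,0,0],[1,0,0,0,0]]]'; python3 - <<'E'
from h import *
s=arm.observe();R=cv2.Rodrigues(s['ee_rot'])[0];print(R.round(3).tolist(),np.degrees(np.arctan2(R[1,0],R[0,0])),s['force'],s['width']*92)
shot('wrist','w9');shot('scene','s9')
a=cv2.imread('pics/s9.png');cv2.imwrite('pics/z6.png',cv2.resize(a[165:285,245:405],None,fx=5,fy=5,interpolation=cv2.INTER_CUBIC))
E
```

```text
clock: 9.9
position: [0.5681, 0.036, 0.0584]
ee_rot: [3.13, 0.001, -0.006]
force: [-4.8, -0.3, 3.9]
width: 0.247
[[1.0, 0.001, -0.004], [0.001, -1.0, -0.011], [-0.004, 0.011, -1.0]] 0.03278071449888447 [-4.80072494 -0.30489565  3.86315593] 22.76852254316008
```

View pics/z6.png

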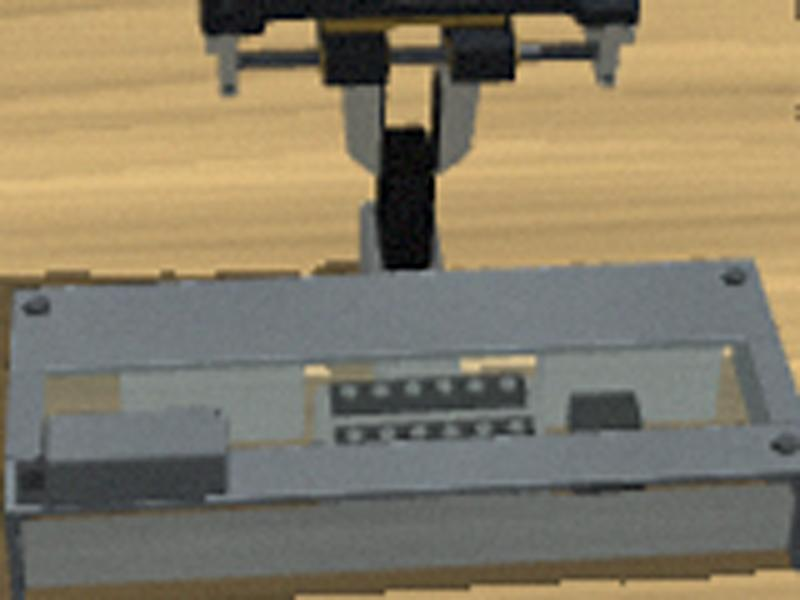

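View pics/w9.png

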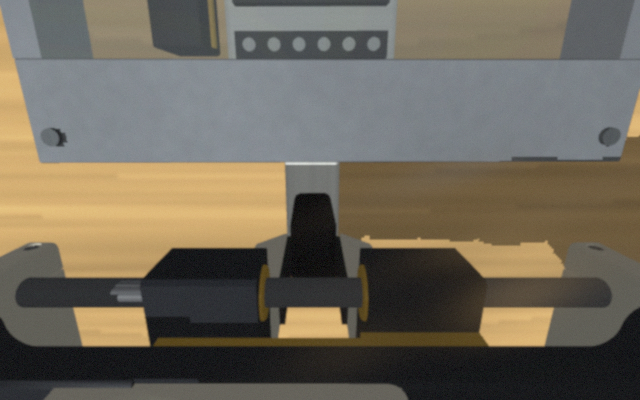

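The whole head is under the window: both strips visible, and stem at the rear of the gap. I'll go 2 mm deeper and start the left shift in small steps.

```bash
python3 -m inch '[[[1,2,0,-0.5,0],[1,0,0,0,0],[1,0,-6,0,0],[1,0,-6,0,0],[1,0,0,0,0]]]'; python3 - <<'E'
from h import *
s=arm.observe();R=cv2.Rodrigues(s['ee_rot'])[0];print(R.round(3).tolist(),np.degrees(np.arctan2(R[1,0],R[0,0])),s['force'],s['width']*92)
shot('scene','s10');shot('wrist','w10')
a=cv2.imread('pics/s10.png');cv2.imwrite('pics/z6.png',cv2.resize(a[165:285,245:405],None,fx=5,fy=5,interpolation=cv2.INTER_CUBIC))
E
```

```text
clock: 10.5
position: [0.5703, 0.0477, 0.0585]
ee_rot: [3.129, -0.002, -0.005]
force: [-0.3, -1.1, -0.4]
width: 0.247
[[1.0, -0.001, -0.003], [-0.001, -1.0, -0.012], [-0.003, 0.013, -1.0]] -0.0730973517476515 [-0.29759499 -1.10198708 -0.42161418] 22.729486103136058
```

View pics/z6.png

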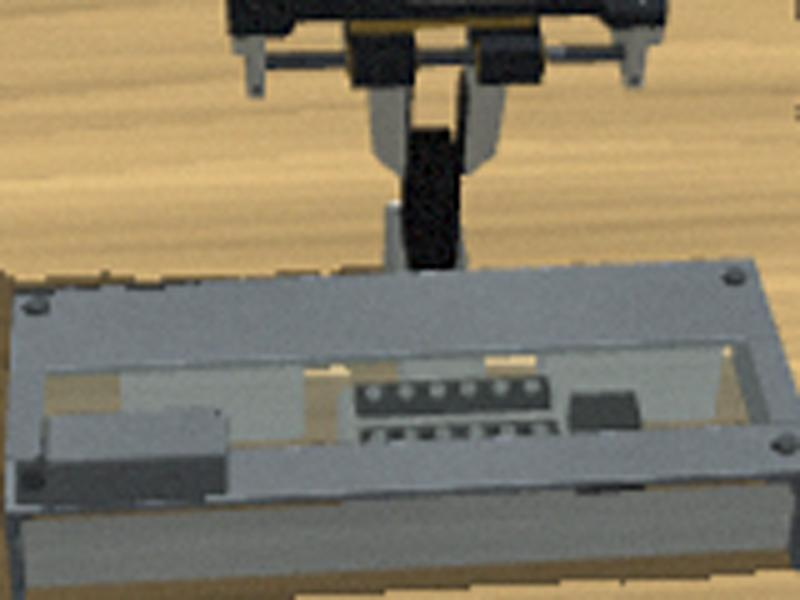

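View pics/w10.png

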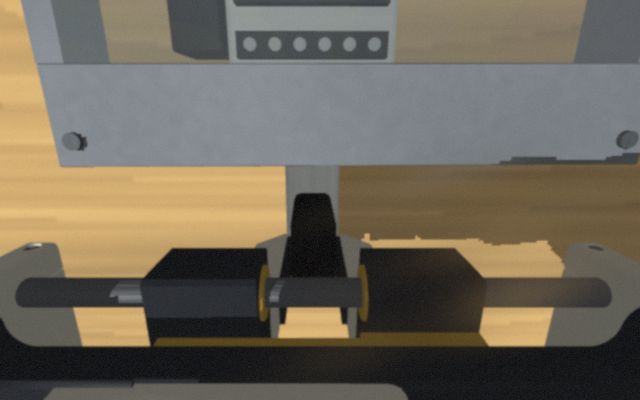

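The head has reached the contact block (edges meet at zoom x≈560–570). Pushing about 21 mm further.

```bash
python3 -m inch '[[[1,0,-5,0,0],[1,0,-5,0,0],[1,0,-5,0,0],[1,0,0,0,0]]]'; python3 - <<'E'
from h import *
s=arm.observe();R=cv2.Rodrigues(s['ee_rot'])[0];print(R.round(3).tolist(),np.degrees(np.arctan2(R[1,0],R[0,0])),s['force'],s['width']*92,s['position'])
E
```

```text
clock: 11.0
position: [0.5704, 0.0599, 0.0587]
ee_rot: [3.126, -0.008, -0.006]
force: [1.3, -2.1, -2.0]
width: 0.25
[[1.0, -0.005, -0.004], [-0.005, -1.0, -0.016], [-0.004, 0.016, -1.0]] -0.2932038145051722 [ 1.3036123  -2.07130329 -1.99339359] 23.023653152608425 [0.57039173 0.05989835 0.05865434]
```

```bash
python3 -m inch '[[[1,0,-5,0,-0.2],[1,0,-5,0,0],[1,0,0,0,0],[1,0,0,0,0]]]'; python3 - <<'E'
from h import *
s=arm.observe();R=cv2.Rodrigues(s['ee_rot'])[0];print(R.round(3).tolist(),np.degrees(np.arctan2(R[1,0],R[0,0])),s['force'],s['width']*92,s['position'])
shot('scene','s11');shot('wrist','w11')
a=cv2.imread('pics/s11.png');cv2.imwrite('pics/z6.png',cv2.resize(a[165:285,245:405],None,fx=5,fy=5,interpolation=cv2.INTER_CUBIC))
E
```

```text
clock: 11.4
position: [0.5705, 0.0686, 0.0587]
ee_rot: [3.124, -0.005, -0.006]
force: [-0.4, -3.1, 0.9]
width: 0.247
[[1.0, -0.003, -0.004], [-0.003, -1.0, -0.018], [-0.004, 0.018, -1.0]] -0.17569691617362554 [-0.36338259 -3.12793349  0.87508304] 22.732426089013796 [0.57051421 0.06856431 0.05868858]
```

View pics/z6.png

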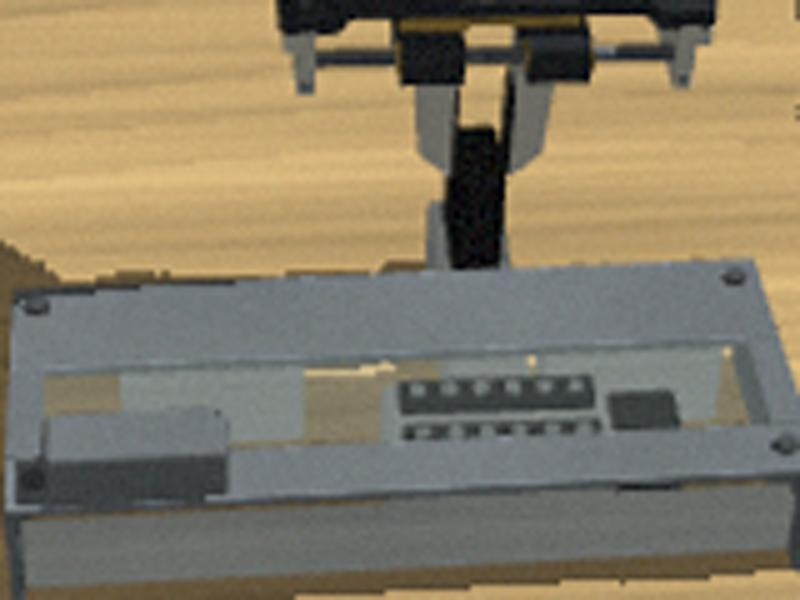

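View pics/w11.png

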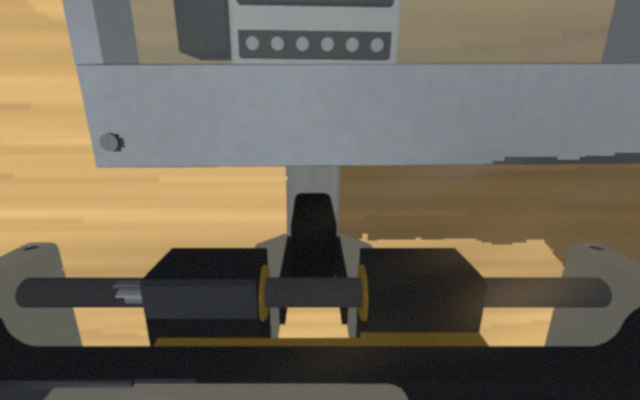

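```bash
python3 - <<'E'
from h import *
o=lambda p:(np.array(p,float)+.5)/5-.5+[245,165]
# sub-pixel block edges by intensity profile along row, right & left edges
for f in ('s8','s10','s11'):
    g=cv2.cvtColor(cv2.imread(f'pics/{f}.png'),cv2.COLOR_BGR2GRAY).astype(float)
    print(f,g[245:249,355:385].mean(0).astype(int).tolist())
for z in (.03,.04,.046):
    a=ray('s8',o([(570,400),(638,400)]),z);b=ray('s11',o([(609,400),(679,400)]),z);print(z,(b-a)[:,1],a[:,1],b[:,1])
E
```

```text
s8 [134, 134, 137, 109, 67, 60, 61, 63, 62, 62, 62, 63, 63, 63, 64, 62, 59, 71, 127, 136, 133, 132, 134, 136, 133, 135, 131, 135, 134, 132]
s10 [118, 135, 134, 108, 65, 62, 63, 64, 63, 61, 62, 64, 62, 62, 62, 63, 61, 74, 129, 135, 135, 134, 134, 134, 135, 134, 136, 136, 132, 134]
s11 [90, 93, 93, 91, 91, 90, 92, 93, 96, 125, 137, 111, 69, 60, 63, 65, 62, 61, 63, 62, 61, 63, 60, 63, 58, 94, 133, 136, 134, 134]
0.03 [0.01749913 0.0184276 ] [0.10228832 0.13281044] [0.11978745 0.15123804]
0.04 [0.0172738  0.01819031] [0.10010046 0.13022956] [0.11737425 0.14841987]
0.046 [0.0171386  0.01804794] [0.09878774 0.12868103] [0.11592634 0.14672897]
```

The block has moved about 17.5 mm (8 px), still short of 18. Pushing about 4.5 mm more, which stops before the stem meets the gap's side.

```bash
python3 -m inch '[[[1,0,-4.5,0,0],[1,0,0,0,0],[1,0,0,0,0]]]'; python3 - <<'E'
from h import *
s=arm.observe();R=cv2.Rodrigues(s['ee_rot'])[0];print(R.round(3).tolist(),np.degrees(np.arctan2(R[1,0],R[0,0])),s['force'],s['width']*92,s['position'])
shot('scene','s12')
g=cv2.cvtColor(cv2.imread(f'pics/s12.png'),cv2.COLOR_BGR2GRAY).astype(float)
print(g[245:249,355:388].mean(0).astype(int).tolist())
E
```

```text
clock: 11.8
position: [0.5705, 0.0721, 0.0588]
ee_rot: [3.123, -0.007, -0.006]
force: [-0.3, -3.0, 0.6]
width: 0.253
[[1.0, -0.004, -0.004], [-0.004, -1.0, -0.019], [-0.004, 0.019, -1.0]] -0.24397603240484395 [-0.27134282 -2.99420272  0.5675546 ] 23.277790679365392 [0.57048154 0.07209721 0.05880497]
[94, 92, 92, 90, 92, 94, 96, 94, 92, 92, 104, 131, 136, 91, 63, 61, 64, 64, 63, 63, 63, 63, 63, 62, 62, 62, 61, 116, 135, 135, 132, 134, 136]
```

The block is now about 21 mm along by image shift (9.4 px). Releasing and lifting clear.

```bash
python3 -m inch '[[[0.5,0,0,0,0],[0.4,0,0,0,0],[0.4,0,0,0,0],[0.4,0,0,0,0],[0.4,0,0,0,0],[0.4,0,0,0,0]]]'; python3 - <<'E'
from h import *
s=arm.observe();print(s['force'],s['width']*92,s['position'])
shot('wrist','w13')
E
```

```text
clock: 12.45
position: [0.5699, 0.0754, 0.0585]
ee_rot: [3.126, -0.0, -0.007]
force: [0.3, 0.1, -0.2]
width: 0.595
[ 0.28971595  0.07146825 -0.24275911] 54.75184659651617 [0.56985557 0.07541574 0.05853736]
```

View pics/w13.png

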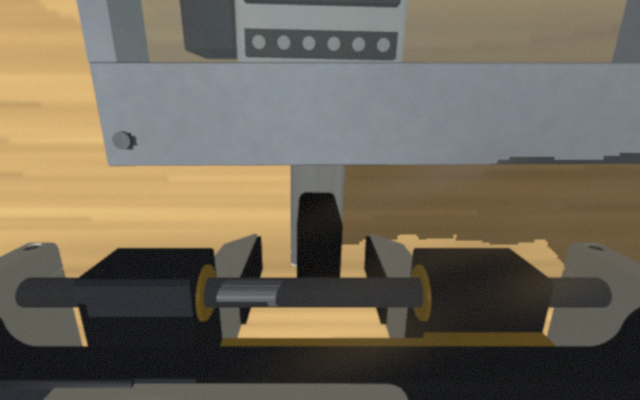

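The grip (320,235) is free with clearance on both sides. Lifting straight up, then backing off.

```bash
python3 -m inch '[[[0.4,0,0,15,0]]]' >/dev/null 2>&1 <<<"" ; true
```

```text
(no output)
```

That row had the wrong sign: +z is down. I'll check the state before anything else.

```bash
python3 - <<'E'
from h import *
s=arm.observe();print(s['clock'],s['force'],s['width']*92,s['position'])
E
```

```text
12.6 [-0.10987233 -0.11849235 -0.23098775] 55.2177461307833 [0.57139993 0.07557769 0.04499347]
```

No harm done: the TCP is at 45 mm, the force is zero, and the open fingers straddle the stem. Now lifting with -z.

```bash
python3 -m inch '[[[0.4,0,0,-15,0],[0.4,0,0,-25,0],[0.4,0,0,-30,0],[0.4,0,0,-30,0],[0.4,0,0,-30,0],[0.4,0,0,0,0]]]' && python3 -m inch '[[[0.4,-30,0,-20,0],[0.4,-30,0,-10,0],[0.4,-30,0,0,0],[0.4,-30,0,0,0],[0.4,0,0,0,0],[0.4,0,0,0,0]]]'; python3 - <<'E'
from h import *
s=arm.observe();print(s['force'],s['position'])
shot('scene','s14');shot('wrist','w14');shot('top','t14')
g=cv2.cvtColor(cv2.imread(f'pics/s14.png'),cv2.COLOR_BGR2GRAY).astype(float)
print(g[245:249,355:388].mean(0).astype(int).tolist())
a=cv2.imread('pics/s14.png');cv2.imwrite('pics/z6.png',cv2.resize(a[165:285,245:405],None,fx=5,fy=5,interpolation=cv2.INTER_CUBIC))
E
```

```text
clock: 13.2
position: [0.5695, 0.0771, 0.1767]
ee_rot: [3.125, -0.0, -0.012]
force: [0.6, 0.8, 0.0]
width: 0.604
clock: 13.8
position: [0.4455, 0.0771, 0.2068]
ee_rot: [3.125, -0.001, -0.011]
force: [0.4, 0.0, 0.5]
width: 0.602
[0.3763012  0.04334275 0.48919831] [0.44554189 0.07714581 0.20683734]
[89, 90, 90, 87, 89, 89, 90, 89, 91, 88, 107, 126, 132, 87, 61, 59, 59, 60, 62, 62, 60, 61, 60, 60, 60, 57, 59, 110, 130, 130, 129, 128, 131]
```

View pics/z6.png

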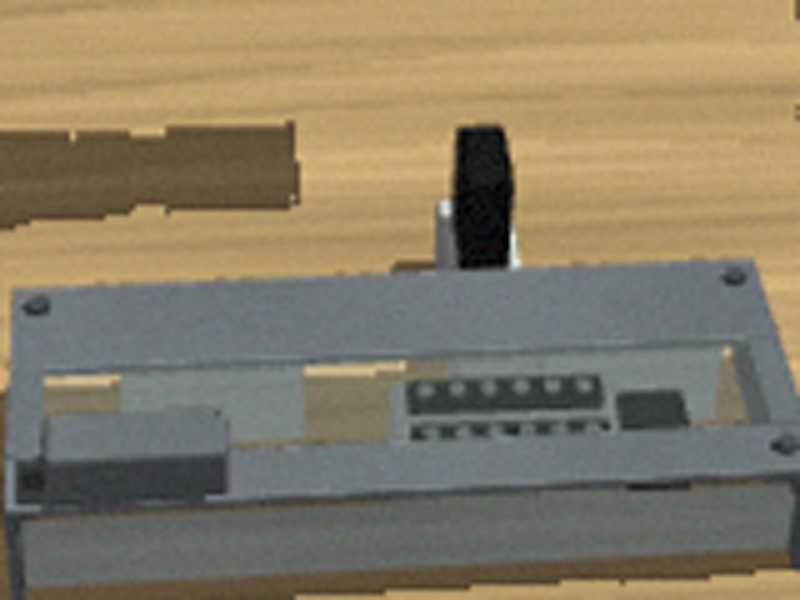

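View pics/w14.png

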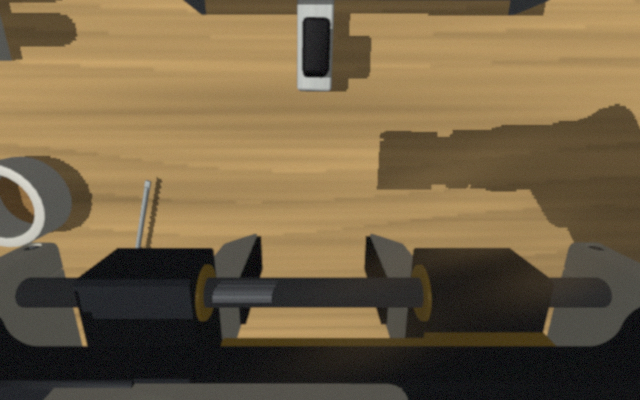

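View pics/t14.png

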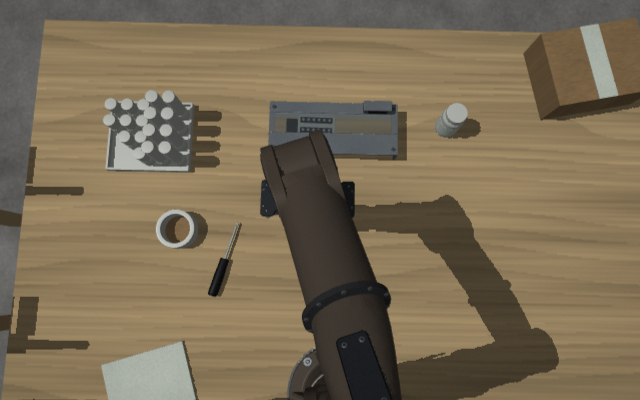

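```bash
python3 - <<'E'
from h import *
for f in ('top0','t14'):
    g=cv2.cvtColor(cv2.imread(f'pics/{f}.png'),cv2.COLOR_BGR2GRAY).astype(float)
    print(f,g[121:130,280:312].mean(0).astype(int).tolist())
e=ray('w14',[(298,90.5),(332,90.5)],.04);print('stem end',e[:,:2])
g=ray('w14',[(304,17),(329,17),(303,76),(329,76)],.095);print('grip',g.mean(0),'hood front',ray('w14',[(200,13),(510,13)],.061)[:,:2])
print('dots front/rear rows top z.048',ray('t14',[(316,120),(316,130)],.048)[:,:2],1e3*(ray('top0',[(300,125)],.04)-ray('top0',[(301,125)],.04))[0,1])
E
```

```text
top0 [79, 79, 79, 80, 79, 79, 79, 79, 79, 80, 79, 80, 80, 76, 47, 39, 39, 40, 39, 39, 40, 39, 39, 39, 41, 53, 75, 80, 79, 79, 79, 79]
t14 [94, 94, 94, 94, 94, 91, 66, 48, 48, 48, 48, 48, 48, 48, 48, 48, 49, 61, 102, 101, 80, 78, 84, 82, 74, 73, 76, 82, 83, 77, 73, 75]
stem end [[0.53202876 0.08970453]
 [0.53201185 0.05432358]]
grip [0.5656802  0.07229574 0.095     ] hood front [[ 0.59874546  0.17753366]
 [ 0.59963256 -0.10807885]]
dots front/rear rows top z.048 [[0.70712068 0.06995381]
 [0.67946758 0.06933785]] 2.6816981631451324
```

Both cameras put the block about 21 mm along, the head's rear is about 5–6 mm behind the gate, and the gripper is clear. Handing in.

```bash
python3 -c "
from cell import workorder
print(workorder.sign_off())"
```

```text
the job is handed in; nothing more can be done
None
```

The module's whole head is behind the gate and the contact block has been pushed about 21 mm left. I released the module and handed the job in at about 14 s.

**How it went:** I gripped the module by its upright grip, carried it just above the bench to the station and slid it head first through the gap. The gap's middle was at y ≈ 0.036 m. I then shifted it about 36 mm left behind the gate, let go, and lifted and backed the gripper away.

**Last checks:**
- **Contact block:** about 21 mm along, measured in both the scene and top views; 18 mm was needed.
- **Head:** its rear edge is about 5–6 mm behind the gate, worked out from the stem end and grip in the wrist view, because the hood's front strip hides the edge itself.
- **Forces:** no more than about 6 N in any state I read.
- **Bystanders:** the tape, canister and screwdriver look unmoved in the last top view.

**What didn't go cleanly:**
- **Wrong-sign row:** after release I sent one lift row with the wrong sign, and the open fingers dropped about 13 mm. They straddled the stem, the force read zero and nothing was touched.
- **Disagreeing measurements:** the arm's own travel implied the block had moved nearly 24 mm, against about 21 mm in the images. The wrist view from far back put the hood front at x ≈ 0.599 m, against 0.612 m in every other view. I set that reading aside as a probable misread of the lower front edge at the picture's border.

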